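# Fetch the castings basket from the deep cleaning tank with the hook rod

## Robot

A 7-joint arm with a two-finger parallel gripper is mounted at the origin on the work surface. World frame = base frame: x ahead of the robot, y to its left, z up, the work surface at z = 0. Lengths are in m, angles in rad, forces in N, time in s.
With the tool pointing down it reaches from about 0.4 to 0.85 m from the base axis. Payload 10.4 kg.
Tool frame: the origin (TCP) lies at the very end of the fingers, on their centre line; the grasp point (between the pads) lies r.pinch_z behind it (r.pinch_z is the distance from the TCP to the grasp point, in m); z points along the fingers, x is the direction in which the jaws open and shut, and the axes are right-handed (so a half turn about z gives the same grasp; the last joint's range is limited). The gripper opens to 87 mm and grips with 3 to 60 N. Pads are 19 mm wide; open, the fingers measure 117 mm over their backs; the gripper's body (75 mm by 190 mm) begins 51 mm behind the grasp point.
Start: joints at [-1.283, 0.332, -0.065, 1.46, 0.022, 1.35, -0.088], TCP at [0.191, 0.595, 0.223] pointing down, gripper open.
Joint ranges: [-2.6, 2.6], [-0.5, 2.12], [-1.47, 1.34], [0.16, 2.42], [-1.27, 4.41], [0.06, 2.06], [-2.6, 2.6]. Speed limits (rad/s): [2.22, 2.22, 2.79, 2.79, 3.14, 3.14, 3.14].

## Interface

Orientations are given as a unit quaternion [x, y, z, w].
In Python, from bench import r gives the robot as it stands.
- The arm moves only by the tool carry_out, never from a script. Its argument "increments" is text: rows parted by semicolons, each of 7 numbers parted by spaces: the turn, a rotation vector about the tool's x, y, z in degrees, then the shift along the tool's x, y, z in m, then the finger opening in m, from 0 to 0.087. A call has exactly 5 rows; each row is the pose to reach, as a shift and turn from the pose measured when the call began, along the tool's axes at that moment; what a row does not reach only later rows make up. A row lasts 1/8 s, in which the tool goes at most 62.5 mm and 10.7 degrees, less where a joint would pass 70% of its speed; a pose out of reach is approached as far as the arm can. A call with a gripper value outside its range is refused whole. The fingers move at their own pace and stop on an object; "squeeze" is the grip in N (left out, the last holds). Time passes only in rows, so rows that repeat a pose let the fingers close, or fill a call up. It gives the time, the measured TCP pose, the force and the opening at its end, in the units of the state.
- r.read_state(): the state, without advancing time (a new reading comes with each control period).
- r.camera(name): name is "scene" or "top" or "wrist"; returns (picture, depth): 480x640x3 uint8, blue, green, red; 480x640 float32, m along the optical axis (not along the pixel's ray), 0 where there is no reading.
- r.camera_model(name): a dict with "K" (3x3 intrinsics, pixels), "extrinsics" (4x4, takes a point from camera to world coordinates). Camera axes: x right, y down, z forward; pixel columns grow to the right and rows downward; lengths in m; the calibration is good to about 2 mm. A picture is of the moment at which its call begins: read the wrist's pose just before it. camera_model takes no time and is no camera call; for the wrist camera it gives the pose at the moment of the call.
- r.close_job(): hands the job in, once; it reports no verdict.
The state is a dict: "time": time; "joint_positions": joint angles; "joint_vel": joint speeds; "joint_torque": joint torques, N m; "ee_pos": TCP position; "eef_rot": TCP orientation; "ft_force": force on the tool from outside, world axes, zero at the start; "torque": the same for the moment, N m; "width": finger opening in m.
Only numpy, scipy, OpenCV 4.12 (cv2) and the standard library are available. Lean on these libraries where they do the work, as an engineer would, in place of code of your own. Each camera call takes 0.05 s, during which the arm holds its last target.

## Task

Take the hook rod from its fork stand and use it to lift the little basket of ring castings by its red handle out of the deep cleaning tank, never touching the basket with the gripper or arm and never tipping it far over. Stand the basket gently and upright on the floor of the blue drip tray, then hang the hook rod back in its fork stand, upright, and let go. Leave the jar, the steel block and the wooden burr stand where they are.

Things in the scene. Friction and masses are not known exactly. Their poses are not given: they have to be found in the camera images.
- tank: Grey cleaning tank, fixed, empty. Outer 180 (x) x 160 (y) x 140 mm high; open well 120 (x) x 100 (y) mm in the middle of its top, vertical steel walls. A ledge inside, its top 30 mm above the bench, runs all round and leaves a 72 x 72 mm opening; the basket's rim lies on it. Origin: under the tank's centre at bench level, z up.
- basket: Open round steel basket of ring castings, loose, 0.1 to 0.2 kg: cup 62 mm across, 22 mm deep, flat rim 84 mm across at 22 to 25 mm height (in the tank its underside is 8 mm above the bench). A rigid red wire handle arches over it in its y-z plane. Origin: centre of the underside, z up; its x is square to the handle's plane, and a hook can enter under the handle along +x or -x.
- bail_top (a point): Middle of the top of the red handle, on the centre line of the 5 mm wire, 60 mm above the basket's underside; in the tank 68 mm above the bench, 72 mm below the tank's top. The wire is level for 10 mm along y here, then slopes down to 68 mm apart at the rim. Clear height under the wire down to the rim: 32 mm. Axes as the basket's.
- rod: The loose hook rod, about 0.11 kg, upright as it hangs in the stand: orange grip block on top, black disc under it, then a steel shaft ending in an upturned J hook. Origin at the centre of the grip block; z up along the shaft to the block, x towards the hook's toe. In all it reaches 30 mm above and 136 mm below the origin.
- rod_grip (a point): Centre of the orange grip block, which is 30 (x) x 16 (y) x 60 mm high; pinch it across its 16 mm y width from above, firmly (30 to 40 N). Below the block is a black disc 34 mm across, 4 mm thick (underside 34 mm below this point), then the shaft, 6 mm thick. Axes as the rod's: x towards the toe of the hook.
- hook_saddle (a point): The point on the rod's hook where a wire rests: top face of the J's level bottom, 12 mm in +x from the shaft's axis and 130 mm below the middle of the grip. The bottom of the J is 6 mm below it; the toe rises 14 mm above it, and its outermost face is 17 mm in +x from it. The gap between shaft and toe is about 19 mm. Axes as the rod's.
- stand: Fixed fork stand: wooden foot 100 x 90 x 8 mm (60 mm behind to 40 mm ahead of the origin in x), steel post on its -x side, on top a fork plate 50 mm wide, 8 mm thick, with a notch 16 mm wide open towards the stand's +x. The rod's shaft hangs in the notch, the black disc resting on the plate. Origin: at bench level below the hanging place, z up.
- fork_seat (a point): Hanging place: on the notch's middle line, at the top face of the fork plate, 125 mm above the bench. The notch ends 8 mm behind it (-x); the prongs end 22 mm ahead (+x). Lift the rod a little and draw it out along the stand's +x; hang it the reverse way, rod x along stand x. When hung, the grip's centre is 34 mm above this point. Axes as the stand's.
- tray: Blue shallow drip tray, fixed, 160 (x) x 140 (y) x 12 mm high, walls 4 mm, floor 4 mm thick. Origin: centre of its underside, at bench level; z up. May be on either side of the tank, the stand being on the other.
- jar: Loose amber jar, 54 mm across, 70 mm high, a bystander. Origin: centre of its underside.
- bench_block: Loose polished steel block 65 x 65 x 22 mm, a bystander. Origin: centre of its underside.
- burr_stand: Loose round wooden burr stand 64 mm across, 34 mm high, with short steel burrs standing in its top (to 56 mm), a bystander. Origin: centre of its underside.
Not all that is in view belongs to the job. What is shaped like the rod but turquoise is not meant. Several things have the shape of the stand; the one meant has the colours described above.

How it is judged:
On the way:
1. the basket hangs on the hook rod, clear above the tank's top edge (height (world z) of basket above 0.141 m and contact force between rod and basket above 0.2 N), for 0.1 s.
At the end, for the whole second after the job is handed in: The basket rests upright (within 0.1 rad) on the tray floor inside its walls (centre within 50 mm in x, 40 mm in y of the tray's), free of the hook; the rod hangs at rest in the fork, upright within 0.12 rad, within 18 mm of the hanging place, grip centre 28 to 40 mm above the fork plate (x of basket in the frame of tray between -0.05 and 0.05 m and y of basket in the frame of tray between -0.04 and 0.04 m and z of basket in the frame of tray below 0.008 m and angle between basket's own z axis and vertical below 0.1 rad and linear speed of each of basket, rod below 0.02 m/s and horizontal distance between rod_grip and fork_seat below 0.018 m and z of rod_grip in the frame of fork_seat between 0.028 and 0.04 m and angle between rod's own z axis and vertical below 0.12 rad and contact force between rod and basket below 0.05 N); the robot touches nothing.
It fails at once if the gripper or arm touches the basket (contact force between any of the fingers, the arm and basket above 0.5 N).
It fails at once if the basket is tipped more than 0.8 rad (angle between basket's own z axis and vertical above 0.8 rad).
It fails at once if the basket is set down hard or dropped on the tray (over 20 N) (contact force between basket and tray above 20 N).
It fails at once if a bystander is moved more than 20 mm (distance of any of jar, bench_block, burr_stand from where it was at the start of the episode above 0.02 m).
It also fails if it takes over 72 s, if anything falls off the work surface, if the arm or the gripper's body presses on something with over 40 N, if the wrist force passes 120 N, or if a joint passes its speed limit or range.

## Working session

There is one attempt and no reset: what is moved stays moved. The work goes in short steps, Python scripts to look and compute and a tool call to move; the robot and the scene stay as the last step left them, time stands still between calls to the robot, and variables do not carry over. Pictures are saved under pics/ and viewed, and the job is handed in when it is done.

Besides the shell and the picture viewer there is one more tool, called by a JSON object that holds its "name" and its "arguments", one argument or row to a line. carry_out: Moves the arm, as the interface text tells. Its arguments: {"type":"object","properties":{"increments":{"type":"string"},"squeeze":{"type":"number"}},"required":["increments"]}

```bash
mkdir -p pics; ls
python3 - <<'E'
from bench import r
import cv2,numpy as np
s=r.read_state();print(s)
print(r.pinch_z)
for n in ("scene","top","wrist"):
    m=r.camera_model(n);print(n,np.round(m["K"],1).tolist(),np.round(m["extrinsics"],3).tolist())
    p,d=r.camera(n);cv2.imwrite(f"pics/{n}0.png",p);np.save(f"pics/{n}0d.npy",d);np.savez(f"pics/{n}0m.npz",K=m["K"],E=m["extrinsics"])
E
```

```text
pics
{'time': 0.0, 'joint_positions': array([-1.28261507,  0.33285665, -0.06466602,  1.46094174,  0.02163591,
        1.34989508, -0.08851153]), 'joint_vel': array([ 0.00102651,  0.00098573, -0.00106533, -0.00097529,  0.00090105,
        0.00078458,  0.00292062]), 'joint_torque': array([-5.32252079e-05, -6.23257756e+01,  2.45098444e-02, -3.89902389e+01,
       -6.12419075e-02,  3.96929635e-02,  1.43736543e-04]), 'ee_pos': array([0.19104579, 0.59468138, 0.22176317]), 'eef_rot': array([ 8.08027218e-01,  5.89144738e-01, -5.32937792e-04,  4.57593147e-04]), 'ft_force': array([-0.37815947,  0.57456725,  0.36749799]), 'torque': array([ 0.04984036, -0.04540192,  0.00995499]), 'width': 0.08692191135882016}
0.0187
scene [[534.3, 0.0, 322.6], [0.0, 534.3, 239.3], [0.0, 0.0, 1.0]] [[0.874, 0.379, -0.304, 0.912], [0.485, -0.662, 0.572, -0.758], [0.015, -0.647, -0.762, 0.972], [0.0, 0.0, 0.0, 1.0]]
top [[454.0, 0.0, 319.1], [0.0, 454.0, 238.7], [0.0, 0.0, 1.0]] [[0.021, -0.981, 0.193, 0.35], [-1.0, -0.018, 0.017, -0.142], [-0.013, -0.193, -0.981, 1.051], [0.0, 0.0, 0.0, 1.0]]
wrist [[349.4, 0.0, 315.5], [0.0, 349.4, 243.3], [0.0, 0.0, 1.0]] [[0.305, 0.918, 0.254, 0.121], [0.952, -0.294, -0.082, 0.617], [-0.001, 0.267, -0.964, 0.385], [0.0, 0.0, 0.0, 1.0]]
```

View pics/scene0.png

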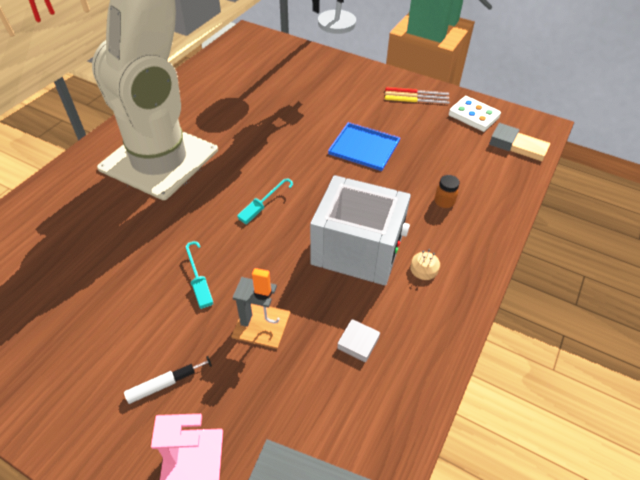

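View pics/top0.png

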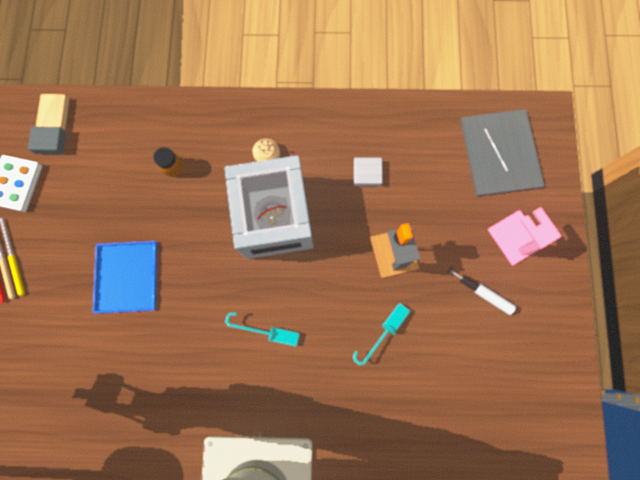

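View pics/wrist0.png

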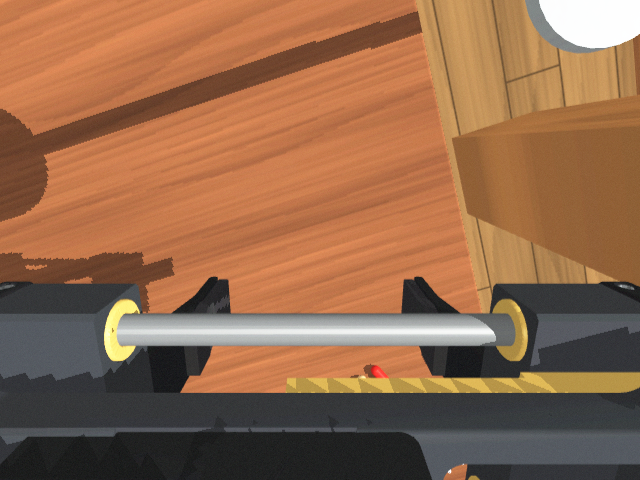

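Top view: the rod's orange grip is at (404,233) and the stand's foot and post at (395,252). The lookalikes are turquoise rods at (285,337) and (398,320), and a pink stand at (525,235). The tank is at (270,205), the red handle at (271,212), the tray at (126,277). In the scene view the rod is at (262,280). Next I measure these and check a close crop.

```bash
cat > h.py <<'E'
import numpy as np,cv2
def load(n,k="0"):
    m=np.load(f"pics/{n}{k}m.npz");return cv2.imread(f"pics/{n}{k}.png"),np.load(f"pics/{n}{k}d.npy"),m["K"],m["E"]
def snap(n,k):
    from bench import r
    m=r.camera_model(n);p,d=r.camera(n)
    cv2.imwrite(f"pics/{n}{k}.png",p);np.save(f"pics/{n}{k}d.npy",d);np.savez(f"pics/{n}{k}m.npz",K=m["K"],E=m["extrinsics"])
def cloud(d,K,E):
    v,u=np.mgrid[:480,:640]
    P=np.stack([(u-K[0,2])/K[0,0]*d,(v-K[1,2])/K[1,1]*d,d],-1)
    W=P@E[:3,:3].T+E[:3,3];W[d<=0]=np.nan;return W
def proj(p,K,E):
    c=E[:3,:3].T@(np.array(p)-E[:3,3]);q=K@c;return q[:2]/q[2]
def onplane(uv,z,K,E):
    ray=E[:3,:3]@np.linalg.inv(K)@[uv[0],uv[1],1];t=(z-E[2,3])/ray[2];return E[:3,3]+t*ray
def hsv(p):return cv2.cvtColor(p,cv2.COLOR_BGR2HSV)
def big(m,n=1):
    k,l,s,c=cv2.connectedComponentsWithStats(m.astype(np.uint8));o=np.argsort(-s[1:,4])[:n]+1
    return [l==i for i in o]
E
python3 - <<'E'
from h import *
for n in("top","scene"):
    p,d,K,E=load(n);W=cloud(d,K,E);H=hsv(p)
    def rep(nm,m,lo=None,hi=None):
        m=m&np.isfinite(W[...,2])
        if lo is not None:m&=(W[...,2]>lo)&(W[...,2]<hi)
        m=big(m)[0];q=W[m];print(n,nm,m.sum(),"mn",q.min(0).round(4),"mx",q.max(0).round(4),"med",np.median(q,0).round(4))
        try:
            z=np.median(q[:,2]);rc=cv2.minAreaRect((q[:,:2]*1000).astype(np.float32));print("   rect",np.round(rc[0],1),np.round(rc[1],1),round(rc[2],1))
        except Exception as e:print(e)
        return m
    h,s,v=H[...,0].astype(int),H[...,1].astype(int),H[...,2].astype(int)
    blue=(h>100)&(h<125)&(s>150)
    rep("tray",blue&(W[...,2]<.05)&(W[...,1]<.6))
    rep("orange top",(h>=8)&(h<16)&(s>220)&(v>200)&(W[...,2]>.12),.183,.2)
    rep("orange",(h>=8)&(h<16)&(s>220)&(v>200)&(W[...,2]>.12))
    rep("tanktop",(s<60),.13,.15)
    u,vv=np.meshgrid(np.arange(640),np.arange(480))
    rep("red",((h<6)|(h>174))&(s>130)&(W[...,2]<.1)&(W[...,2]>.04)&(W[...,0]>.4)&(W[...,0]<.8)&(abs(W[...,1]+.03)<.15))
p,*_=load("top");q=load("scene")[0]
cv2.imwrite("pics/c1.png",np.hstack([cv2.resize(p[200:300,350:450],(390,390),interpolation=2),cv2.resize(q[250:360,215:325],(390,390),interpolation=2)]))
cv2.imwrite("pics/c2.png",np.hstack([cv2.resize(p[150:260,220:330],(390,390),interpolation=2),cv2.resize(q[170:280,305:415],(390,390),interpolation=2)]))
E
```

```text
top tray 4076 mn [ 0.375   0.2493 -0.0045] mx [0.5401 0.3976 0.0165] med [0.4565 0.3264 0.0034]
   rect [458.  323.6] [158.4 141.6] 4.0
top orange top 2 mn [ 0.5246 -0.3009  0.1854] mx [ 0.5247 -0.2989  0.1857] med [ 0.5247 -0.2999  0.1855]
   rect [ 524.7 -299.9] [2. 0.] 92.6
top orange 15 mn [ 0.5233 -0.3009  0.1312] mx [ 0.5269 -0.2923  0.1857] med [ 0.5241 -0.2955  0.168 ]
   rect [ 524.2 -296.2] [8.9 3.3] 75.6
top tanktop 3913 mn [ 0.5074 -0.109   0.13  ] mx [0.7103 0.0775 0.1459] med [ 0.6034 -0.016   0.1391]
   rect [609.  -15.7] [180.9 160.1] 10.1
top red 21 mn [ 0.5991 -0.0282  0.0577] mx [0.6151 0.008  0.0735] med [ 0.607  -0.0091  0.0667]
   rect [607.7 -10. ] [ 3.4 39.4] 23.8
scene tray 1961 mn [ 0.3772  0.2465 -0.0041] mx [0.5438 0.4003 0.0169] med [0.4607 0.3229 0.0037]
   rect [460.8 324.1] [160.2 150.5] 3.5Traceback (most recent call last):
  File "<stdin>", line 15, in <module>
  File "<stdin>", line 7, in rep
IndexError: list index out of range
```

Run:
```python
from h import *
p,*_=load("top");q=load("scene")[0]
cv2.imwrite("pics/c1.png",np.hstack([cv2.resize(p[210:290,360:440],(390,390),interpolation=0),cv2.resize(q[255:355,220:320],(390,390),interpolation=0)]))
cv2.imwrite("pics/c2.png",np.hstack([cv2.resize(p[150:260,220:330],(390,390),interpolation=2),cv2.resize(q[170:280,305:415],(390,390),interpolation=2)]))
```

```text
(no output)
```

View pics/c1.png

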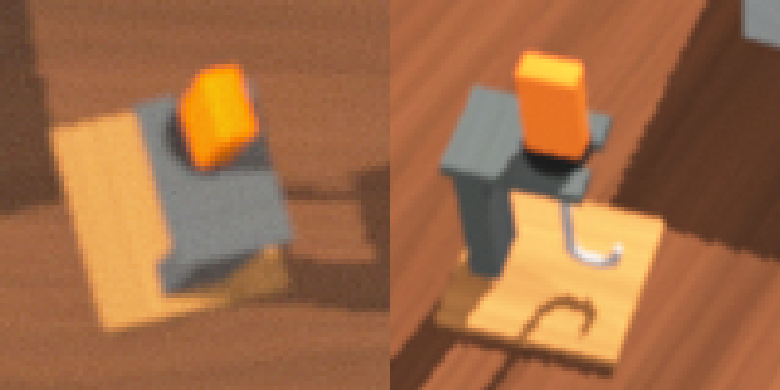

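View pics/c2.png

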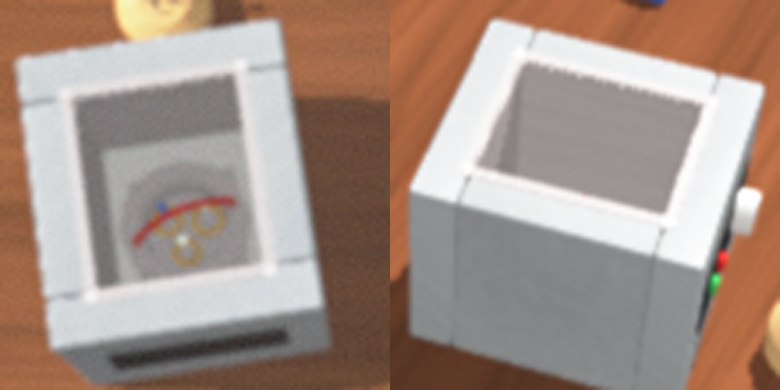

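The crops confirm my choice: orange block, black disc and steel J hook in the grey fork with the wooden foot. The fork opens away from the post. The basket's red handle lies inside the tank, yawed about 20°. Next, finer numbers.

Run:
```python
from h import *
for n in("top","scene"):
    p,d,K,E=load(n);W=cloud(d,K,E);H=hsv(p).astype(int);h,s,v=H[...,0],H[...,1],H[...,2]
    near=(np.hypot(W[...,0]-.52,W[...,1]+.29)<.12)
    o=big((h>=5)&(h<20)&(s>200)&(v>190)&near&(W[...,2]>.09))[0]
    q=W[o];print(n,"orange",o.sum(),q.min(0).round(3),q.max(0).round(3))
    c=cv2.findContours(o.astype(np.uint8),0,2)[0][0];print("  uv mean",np.argwhere(o).mean(0)[::-1].round(1),cv2.approxPolyDP(c,2,True)[:,0].tolist())
    print("  ctr@.159 ",onplane(np.argwhere(o).mean(0)[::-1],.159,K,E).round(4))
    t=q[q[:,2]>.182];print("  top",len(t),t.mean(0).round(4),[np.round(x,1) for x in cv2.minAreaRect((t[:,:2]*1000).astype(np.float32))])
    g=(s<110)&near&(W[...,2]>.105)&(W[...,2]<.132)&~o
    q=W[big(g)[0]];print("  plate",len(q),np.median(q,0).round(4),[np.round(x,1) for x in cv2.minAreaRect((q[:,:2]*1000).astype(np.float32))])
    f=(h>8)&(h<22)&near&(W[...,2]<.014)&(v>170)
    ff=big(f)[0];q=W[ff];print("  foot",len(q),np.median(q,0).round(4),[np.round(x,1) for x in cv2.minAreaRect((q[:,:2]*1000).astype(np.float32))])
    # red handle
    red=((h<8)|(h>170))&(s>120)&(v>90)&(np.hypot(W[...,0]-.607,W[...,1]+.01)<.05)&(W[...,2]<.1)&(W[...,2]>.03)
    q=W[red]
    if len(q)>8:
        a=np.argwhere(red)[:,::-1]
        for i in np.argsort(q[:,1]):print("   red",a[i],q[i].round(4))
```

```text
top orange 122 [ 0.523 -0.305  0.125] [ 0.554 -0.286  0.191]
  uv mean [402.9 234.8] [[407, 223], [397, 232], [401, 243], [411, 237], [409, 228], [411, 235], [406, 238], [400, 230], [403, 224], [408, 226]]
  ctr@.159  [ 0.5363 -0.2938  0.159 ]
  top 34 [ 0.537  -0.2987  0.1874] [array([ 538.5, -296.3]), array([29.5, 13.3]), np.float64(17.0)]
  plate 608 [ 0.5113 -0.2992  0.1241] [array([ 523.1, -301. ]), array([72.8, 50.3]), np.float64(15.2)]
  foot 818 [ 0.52   -0.2743  0.0067] [array([ 522.8, -279.2]), array([105.5,  57.9]), np.float64(18.1)]
   red [284 206] [ 0.6214 -0.0426  0.0503]
   red [283 206] [ 0.6211 -0.0404  0.051 ]
   red [282 206] [ 0.6201 -0.0384  0.0544]
   red [281 206] [ 0.6201 -0.0362  0.0546]
   red [281 207] [ 0.6182 -0.0361  0.0527]
   red [280 206] [ 0.6181 -0.0347  0.0616]
   red [279 207] [ 0.616  -0.0324  0.0606]
   red [279 206] [ 0.6191 -0.032   0.0579]
   red [278 207] [ 0.6153 -0.0304  0.0632]
   red [278 206] [ 0.6174 -0.0304  0.064 ]
   red [277 207] [ 0.6151 -0.0282  0.0637]
   red [276 207] [ 0.6145 -0.0262  0.0659]
   red [275 207] [ 0.6139 -0.0242
[... 982 characters left out ...]
0.0588]
   red [261 214] [0.5998 0.008  0.0577]
   red [260 215] [0.5979 0.0105 0.0559]
   red [260 216] [0.5972 0.0114 0.049 ]
   red [259 217] [0.5943 0.0132 0.0513]
   red [259 216] [0.5968 0.0134 0.0506]
scene orange 284 [ 0.528 -0.309  0.131] [ 0.556 -0.289  0.191]
  uv mean [261.5 284. ] [[252, 274], [255, 291], [268, 294], [268, 275], [264, 277]]
  ctr@.159  [ 0.5421 -0.3008  0.159 ]
  top 50 [ 0.5425 -0.3038  0.1861] [array([ 542.7, -303.9]), array([29.4,  9.4]), np.float64(28.0)]
  plate 592 [ 0.5141 -0.3123  0.1246] [array([ 523. , -301.9]), array([73.9, 52.6]), np.float64(13.6)]
  foot 2541 [ 0.5551 -0.3058  0.0044] [array([ 542.4, -286.5]), array([116.1, 236.7]), np.float64(7.2)]
```

```bash
cat >> h.py <<'E'
from scipy.spatial.transform import Rotation as Ro
def Rdown(yaw): # tool x at yaw deg in world, z down
    a=np.radians(yaw);x=np.array([np.cos(a),np.sin(a),0]);z=np.array([0,0,-1.]);return np.c_[x,np.cross(z,x),z]
def inc(*wps):
    from bench import r
    s=r.read_state();R=Ro.from_quat(s["eef_rot"]).as_matrix();p=np.array(s["ee_pos"])
    print("t",round(s["time"],2),"tcp",p.round(4),"yaw",round(np.degrees(np.arctan2(R[1,0],R[0,0])),1),"tilt",round(np.degrees(np.arccos(min(1,-R[2,2]))),2),"F",np.round(s["ft_force"],1),"w",round(s["width"],4),"q",np.round(s["joint_positions"],2))
    for (q,yaw) in wps:
        print("  ",np.round(q,3),yaw,"->",Ro.from_matrix(R.T@Rdown(yaw)).as_rotvec(True).round(1),(R.T@(np.array(q)-p)).round(4))
E
python3 -c "
from h import *
inc(([.40,.40,.32],22),([.48,.10,.32],-27),([.538,-.299,.30],-75.5))"
```

```text
t 0.15 tcp [0.1911 0.5948 0.222 ] yaw 72.2 tilt 0.06 F [ 0.4 -0.3  0.2] w 0.0871 q [-1.28  0.33 -0.06  1.46  0.02  1.35 -0.09]
   [0.4  0.4  0.32] 22 -> [ 0.   0.1 50.2] [-0.1217  0.2585 -0.0979]
   [0.48 0.1  0.32] -27 -> [ 0.1  0.  99.2] [-0.3828  0.4264 -0.0976]
   [ 0.538 -0.299  0.3  ] -75.5 -> [1.000e-01 0.000e+00 1.477e+02] [-0.745   0.6036 -0.0773]
```

{"name": "carry_out", "arguments": {
  "increments": "0 0 10 -0.024 0.052 -0.02 0.087; 0 0 20 -0.049 0.103 -0.04 0.087; 0 0 30 -0.073 0.155 -0.06 0.087; 0 0 40 -0.097 0.207 -0.08 0.087; 0 0 50 -0.122 0.258 -0.098 0.087"
}}

```text
time: 0.78
ee_pos: [0.4006, 0.3983, 0.3208]
eef_rot: [0.982, 0.19, -0.0, 0.0]
ft_force: [0.9, -0.1, 0.0]
width: 0.087
```

```bash
python3 -c "
from h import *
inc(([.48,.10,.32],-27),([.538,-.299,.30],-75.5))"
```

```text
t 0.78 tcp [0.4006 0.3983 0.3208] yaw 21.9 tilt 0.05 F [ 0.9 -0.1  0. ] w 0.087 q [-1.03  0.16  0.19  1.47 -0.03  1.51 -0.46]
   [0.48 0.1  0.32] -27 -> [ 0.   0.  48.9] [-0.0374  0.3064  0.001 ]
   [ 0.538 -0.299  0.3  ] -75.5 -> [ 0.1 -0.  97.4] [-0.1321  0.6983  0.0213]
```

{"name": "carry_out", "arguments": {
  "increments": "0 0 10 -0.007 0.061 0 0.087; 0 0 20 -0.015 0.122 0 0.087; 0 0 30 -0.022 0.183 0 0.087; 0 0 40 -0.03 0.245 0 0.087; 0 0 49 -0.037 0.306 0 0.087"
}}

```text
time: 1.4
ee_pos: [0.4802, 0.0984, 0.321]
eef_rot: [0.971, -0.237, -0.0, 0.0]
ft_force: [-0.1, -0.1, 0.6]
width: 0.0875
```

```bash
python3 -c "
from h import *
inc(([.538,-.299,.30],-75.5))"
```

```text
t 1.4 tcp [0.4802 0.0984 0.321 ] yaw -27.4 tilt 0.02 F [-0.1 -0.1  0.6] w 0.0875 q [-0.76 -0.03  0.46  1.66  0.01  1.5  -0.78]
   [ 0.538 -0.299  0.3  ] -75.5 -> [ 0.  -0.  48.1] [0.2345 0.326  0.0211]
```

{"name": "carry_out", "arguments": {
  "increments": "0 0 8 0.034 0.047 0 0.087; 0 0 16 0.067 0.093 0 0.087; 0 0 24 0.1 0.14 0 0.087; 0 0 32 0.134 0.187 0 0.087; 0 0 40 0.167 0.233 0.01 0.087"
}}

```text
time: 2.02
ee_pos: [0.5213, -0.1872, 0.3116]
eef_rot: [0.831, -0.557, 0.001, -0.0]
ft_force: [0.8, 0.7, -0.0]
width: 0.0864
```

```bash
python3 -c "
from h import *
inc(([.538,-.299,.30],-75.5))"
```

```text
t 2.02 tcp [ 0.5213 -0.1872  0.3116] yaw -67.7 tilt 0.09 F [ 0.8  0.7 -0. ] w 0.0864 q [-0.43  0.16  0.79  1.54 -0.11  1.49 -0.82]
   [ 0.538 -0.299  0.3  ] -75.5 -> [-0.1 -0.   7.8] [0.1098 0.027  0.0117]
```

{"name": "carry_out", "arguments": {
  "increments": "0 0 2.6 0.04 0.01 0.004 0.087; 0 0 5.2 0.08 0.02 0.008 0.087; 0 0 7.8 0.11 0.027 0.012 0.087; 0 0 7.8 0.11 0.027 0.012 0.087; 0 0 7.8 0.11 0.027 0.012 0.087"
}}

```text
time: 2.65
ee_pos: [0.5382, -0.2984, 0.2995]
eef_rot: [0.791, -0.612, 0.0, -0.0]
ft_force: [1.1, 1.0, -0.1]
width: 0.0873
```

```bash
python3 -c "
from h import *
snap('wrist','1');snap('top','1');snap('scene','1')
inc(([.538,-.299,.14],-75.5))"
```

```text
t 2.8 tcp [ 0.5385 -0.2979  0.2999] yaw -75.4 tilt 0.13 F [-0.3  0.1 -0.6] w 0.087 q [-0.21  0.36  0.86  1.4  -0.27  1.5  -0.68]
   [ 0.538 -0.299  0.14 ] -75.5 -> [-0.1 -0.   0.1] [0.0009 0.0011 0.1599]
```

View pics/wrist1.png

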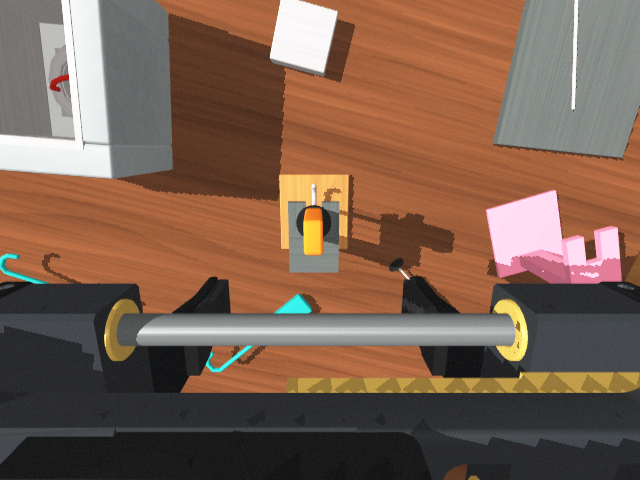

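The wrist view shows the grip block at (313,232), square to the image, with the hook toe pointing up the image at (313,190), so the yaw is right. Next I refine the position.

```bash
python3 - <<'E'
from h import *
p,d,K,E=load("wrist","1");W=cloud(d,K,E);H=hsv(p).astype(int);h,s,v=H[...,0],H[...,1],H[...,2]
near=(np.hypot(W[...,0]-.538,W[...,1]+.299)<.08)
o=big((h>=5)&(h<25)&(s>170)&(v>150)&near&(W[...,2]>.12))[0];q=W[o];t=q[q[:,2]>.184]
print(len(q),len(t),t.mean(0).round(4),[np.round(x,1) for x in cv2.minAreaRect((t[:,:2]*1000).astype(np.float32))],q.min(0),q.max(0))
g=(s<110)&near&(W[...,2]>.115)&(W[...,2]<.128)
q=W[big(g)[0]];print("plate",[np.round(x,1) for x in cv2.minAreaRect((q[:,:2]*1000).astype(np.float32))],np.median(q[:,2]))
E
python3 - <<'E'
import cv2
p=cv2.imread('pics/wrist1.png')[165:285,265:365];cv2.imwrite('pics/c3.png',cv2.resize(p,(500,600),interpolation=0))
E
```

```text
811 619 [ 0.5403 -0.2961  0.1893] [array([ 539.4, -295.4]), array([28.9, 15.5]), np.float64(14.9)] [ 0.52405807 -0.30601089  0.12866061] [ 0.55492278 -0.28495498  0.19229323]
plate [array([ 522.8, -300. ]), array([72.6, 50. ]), np.float64(14.6)] 0.1256850703501961
```

View pics/c3.png

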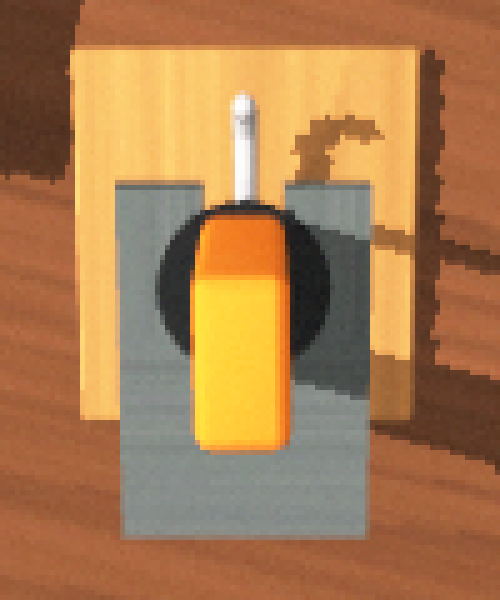

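{"name": "carry_out", "arguments": {
  "increments": "0 0 0 -0.002 -0.001 0.05 0.087; 0 0 0 -0.002 -0.001 0.1 0.087; 0 0 0 -0.002 -0.001 0.14 0.087; 0 0 0 -0.002 -0.001 0.16 0.087; 0 0 0 -0.002 -0.001 0.16 0.087"
}}

```text
time: 3.42
ee_pos: [0.5393, -0.295, 0.1396]
eef_rot: [0.792, -0.611, 0.0, -0.001]
ft_force: [0.5, -0.1, -0.4]
width: 0.0871
```

{"name": "carry_out", "arguments": {
  "increments": "0 0 0 0 0 0 0.04; 0 0 0 0 0 0 0.01; 0 0 0 0 0 0 0.005; 0 0 0 0 0 0 0.005; 0 0 0 0 0 0 0.005",
  "squeeze": 35
}}

```text
time: 4.05
ee_pos: [0.5393, -0.295, 0.1397]
eef_rot: [0.792, -0.611, 0.0, -0.001]
ft_force: [-0.8, 0.7, -0.3]
width: 0.0448
```

```bash
python3 -c "
from h import *
inc(([.5395,-.296,.155],-75.4))
snap('scene','2')
p=load('scene','2')[0];cv2.imwrite('pics/c4.png',cv2.resize(p[200:380,180:400],(733,600)))"
```

```text
t 4.05 tcp [ 0.5393 -0.295   0.1397] yaw -75.3 tilt 0.09 F [-0.8  0.7 -0.3] w 0.0448 q [-0.18  0.46  0.8   1.63 -0.35  1.2  -0.62]
   [ 0.54  -0.296  0.155] -75.4 -> [-0.1  0.   0.1] [ 0.001  -0.     -0.0153]
```

View pics/c4.png

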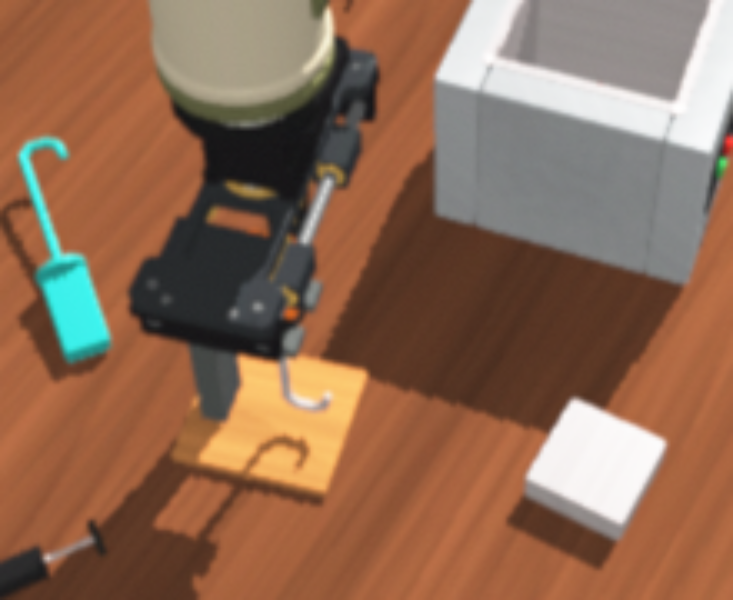

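Fingers are still closing at 45 mm, so I give them more time.

{"name": "carry_out", "arguments": {
  "increments": "0 0 0 0 0 0 0.005; 0 0 0 0 0 0 0.005; 0 0 0 0 0 0 0.005; 0 0 0 0 0 0 0.005; 0 0 0 0 0 0 0.005",
  "squeeze": 35
}}

```text
time: 4.72
ee_pos: [0.5392, -0.295, 0.1396]
eef_rot: [0.792, -0.611, 0.0, -0.001]
ft_force: [-0.1, 0.6, -1.1]
width: 0.0158
```

```bash
python3 -c "
from h import *
inc(([.5395,-.296,.155],-75.4))"
```

```text
t 4.72 tcp [ 0.5392 -0.295   0.1396] yaw -75.3 tilt 0.08 F [-0.1  0.6 -1.1] w 0.0158 q [-0.18  0.46  0.8   1.63 -0.35  1.2  -0.62]
   [ 0.54  -0.296  0.155] -75.4 -> [-0.1  0.   0.1] [ 0.001  -0.     -0.0154]
```

{"name": "carry_out", "arguments": {
  "increments": "0 0 0 0 0 -0.006 0.005; 0 0 0 0 0 -0.012 0.005; 0 0 0 0 -0.015 -0.013 0.005; 0 0 0 0 -0.035 -0.013 0.005; 0 0 0 0 -0.06 -0.013 0.005"
}}

```text
time: 5.35
ee_pos: [0.5987, -0.2791, 0.1527]
eef_rot: [0.792, -0.611, 0.0, -0.001]
ft_force: [0.1, 0.0, -0.7]
width: 0.0155
```

{"name": "carry_out", "arguments": {
  "increments": "0 0 0 0 0 -0.03 0.005; 0 0 0 0 0 -0.07 0.005; 0 0 0 0 0 -0.11 0.005; 0 0 0 0 0 -0.14 0.005; 0 0 0 0 0 -0.15 0.005"
}}

```text
time: 5.98
ee_pos: [0.5998, -0.2791, 0.3043]
eef_rot: [0.792, -0.61, 0.001, -0.001]
ft_force: [0.0, -0.3, -2.3]
width: 0.0158
```

```bash
python3 -c "
from h import *
snap('scene','3');snap('wrist','3');snap('top','3')
inc()
p=load('scene','3')[0];q=load('wrist','3')[0];cv2.imwrite('pics/c5.png',np.hstack([cv2.resize(p[150:390,180:420],(400,400)),cv2.resize(q,(400,400))]))"
```

```text
t 6.12 tcp [ 0.5988 -0.2789  0.3017] yaw -75.3 tilt 0.1 F [ 0.8  0.2 -1.2] w 0.0157 q [-0.17  0.47  0.82  1.26 -0.34  1.55 -0.72]
```

View pics/c5.png

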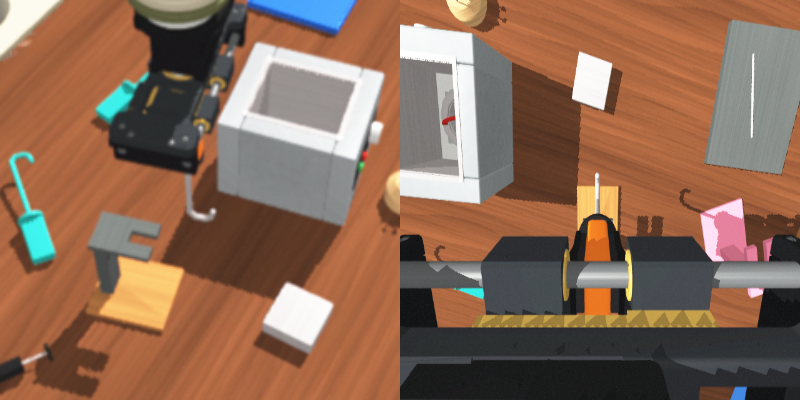

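Run:
```python
from h import *
p,d,K,E=load("wrist","3");W=cloud(d,K,E)
R=Rdown(-75.3);tcp=np.array([.5988,-.2789,.3017])
xr=np.array([np.cos(np.radians(14.7)),np.sin(np.radians(14.7)),0])
for nm,q in(("toe",tcp+[0,0,.0187-.116]+xr*.0265),("saddle",tcp+[0,0,.0187-.130]+xr*.012)):
    print(nm,q.round(4),proj(q,K,E).round(1))
L=(W-tcp)@np.c_[xr,np.cross([0,0,1],xr),[0,0,1]]
m=(abs(L[...,0]-.02)<.03)&(abs(L[...,1])<.02)&(L[...,2]<-.04)&(L[...,2]>-.13)
b=big(m)[0];l=L[b];a=np.argwhere(b)[:,::-1];i=np.argsort(-l[:,0])[:10];print(a[i].tolist(),l[i].round(4).tolist())
for z in(-.1,-.105,-.11):
    k=abs(l[:,2]-z)<.003;print(z,l[k].mean(0).round(4) if k.any() else None)
inc(([.55,-.04,.305],-65))
```

```text
toe [ 0.6244 -0.2722  0.2044] [315.2 210.6]
saddle [ 0.6104 -0.2759  0.1904] [315.2 225.3]
[[316, 207], [315, 207], [317, 208], [314, 208], [318, 208], [315, 208], [316, 208], [313, 208], [313, 209], [316, 209]] [[0.0294, -0.0006, -0.0964], [0.0293, 0.0002, -0.0973], [0.029, -0.0013, -0.0942], [0.0289, 0.0009, -0.0946], [0.0289, -0.0021, -0.0946], [0.0289, 0.0002, -0.0948], [0.0289, -0.0006, -0.095], [0.0286, 0.0017, -0.0964], [0.0283, 0.0017, -0.0938], [0.0283, -0.0006, -0.0941]]
-0.1 [ 0.0087  0.     -0.1   ]
-0.105 [ 0.0115 -0.0003 -0.1061]
-0.11 [ 0.0127 -0.0003 -0.1083]
t 6.12 tcp [ 0.5988 -0.2789  0.3017] yaw -75.3 tilt 0.1 F [ 0.8  0.2 -1.2] w 0.0157 q [-0.17  0.47  0.82  1.26 -0.34  1.55 -0.72]
   [ 0.55  -0.04   0.305] -65 -> [ -0.1   0.1 -10.3] [-0.2435 -0.0135 -0.0029]
```

{"name": "carry_out", "arguments": {
  "increments": "0 0 -3 -0.05 -0.003 -0.003 0.005; 0 0 -5 -0.11 -0.006 -0.003 0.005; 0 0 -8 -0.17 -0.01 -0.003 0.005; 0 0 -10.3 -0.22 -0.013 -0.003 0.005; 0 0 -10.3 -0.243 -0.013 -0.003 0.005"
}}

```text
time: 6.75
ee_pos: [0.5487, -0.0365, 0.3034]
eef_rot: [0.845, -0.535, -0.001, -0.001]
ft_force: [0.9, -1.8, -1.0]
width: 0.0164
```

{"name": "carry_out", "arguments": {
  "increments": "0 0 0 0 0 0 0.005; 0 0 0 0 0 0 0.005; 0 0 0 0 0 0 0.005; 0 0 0 0 0 0 0.005; 0 0 0 0 0 0 0.005"
}}

```text
time: 7.38
ee_pos: [0.5487, -0.037, 0.3034]
eef_rot: [0.845, -0.535, -0.001, -0.001]
ft_force: [0.1, 0.3, -2.2]
width: 0.016
```

Run:
```python
from h import *
snap('wrist','4');snap('top','4')
inc()
for n in("wrist","top"):
    p,d,K,E=load(n,"4");W=cloud(d,K,E);H=hsv(p).astype(int);h,s,v=H[...,0],H[...,1],H[...,2]
    red=((h<6)|(h>172))&(s>130)&(v>90)&(np.hypot(W[...,0]-.607,W[...,1]+.012)<.05)&(W[...,2]<.1)&(W[...,2]>.03)
    q=W[red];print(n,len(q))
    if len(q)<10:continue
    c=q.mean(0)[:2];u=np.linalg.svd(q[:,:2]-c)[2][0];u*=np.sign(u[1]);print("dir yaw",np.degrees(np.arctan2(-u[0],u[1])).round(1),"mean",c.round(4))
    t=(q[:,:2]-c)@u
    pf=np.polyfit(t,q[:,2],2);print("ends",t.min(),t.max(),"zmax",np.sort(q[:,2])[-5:].round(4),"poly apex t",-pf[1]/2/pf[0])
    for a in np.arange(-.035,.036,.005):
        k=abs(t-a)<.0025
        if k.any():print(round(a,3),q[k].mean(0).round(4),k.sum())
```

```text
t 7.47 tcp [ 0.5487 -0.0367  0.3034] yaw -64.7 tilt 0.16 F [-0.3  0.9 -0.9] w 0.0158 q [-0.67  0.15  0.74  1.56 -0.1   1.47 -1.05]
wrist 241
dir yaw 24.6 mean [ 0.6099 -0.0118]
ends -0.034481640606296445 0.03414331204411471 zmax [0.0719 0.0719 0.072  0.0721 0.0723] poly apex t -0.00045252522395301955
-0.035 [ 0.624  -0.0425  0.0477] 8
-0.03 [ 0.6225 -0.0391  0.0517] 16
-0.025 [ 0.6204 -0.0345  0.0577] 16
-0.02 [ 0.6184 -0.0301  0.0627] 16
-0.015 [ 0.6163 -0.0254  0.066 ] 20
-0.01 [ 0.6141 -0.0208  0.0684] 16
-0.005 [ 0.612  -0.0163  0.0707] 20
0.0 [ 0.6099 -0.0118  0.071 ] 16
0.005 [ 0.6078 -0.0074  0.0705] 20
0.01 [ 0.6057 -0.0029  0.0689] 16
0.015 [0.6034 0.0016 0.0658] 20
0.02 [0.6015 0.0065 0.0619] 15
0.025 [0.5996 0.0109 0.0561] 19
0.03 [0.5979 0.0154 0.0514] 16
0.035 [0.5961 0.0185 0.0473] 7
top 0
```

View pics/wrist4.png

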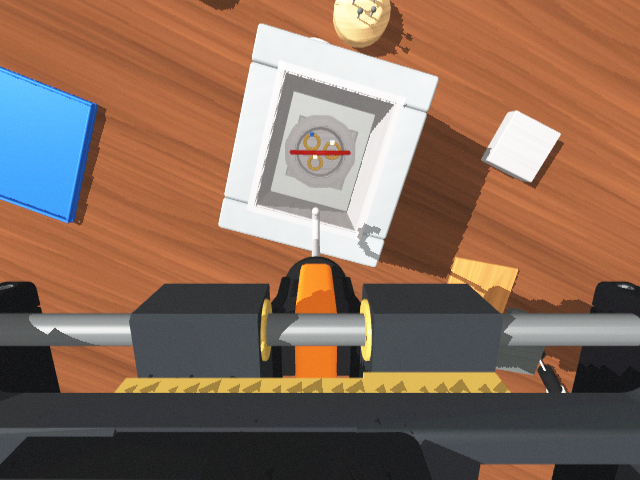

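The wrist view shows the handle as a level red bar centred at (320,152), and the hook toe at (316,212) pointing at its middle. The handle middle comes out at (0.610, -0.012), yaw 24.6°, wire top 0.071, which matches the given 0.0705.

```bash
python3 -c "
from h import *
inc(([.5735,-.0287,.303],-65.4),([.5735,-.0287,.157],-65.4))"
```

```text
t 7.47 tcp [ 0.5487 -0.0367  0.3034] yaw -64.7 tilt 0.16 F [-0.3  0.9 -0.9] w 0.0158 q [-0.67  0.15  0.74  1.56 -0.1   1.47 -1.05]
   [ 0.574 -0.029  0.303] -65.4 -> [0.  0.2 0.7] [ 0.0034 -0.0258  0.0004]
   [ 0.574 -0.029  0.157] -65.4 -> [0.  0.2 0.7] [ 0.0038 -0.0258  0.1464]
```

{"name": "carry_out", "arguments": {
  "increments": "0 0.2 0.7 0.0034 -0.013 0 0.005; 0 0.2 0.7 0.0034 -0.0258 0 0.005; 0 0.2 0.7 0.0034 -0.0258 0.01 0.005; 0 0.2 0.7 0.0035 -0.0258 0.03 0.005; 0 0.2 0.7 0.0036 -0.0258 0.05 0.005"
}}

```text
time: 8.1
ee_pos: [0.5733, -0.0289, 0.252]
eef_rot: [0.842, -0.54, -0.0, 0.001]
ft_force: [0.4, -0.3, -0.7]
width: 0.0155
```

```bash
python3 -c "
from h import *
inc(([.5735,-.0287,.157],-65.4),([.6,-.0166,.157],-65.4))"
```

```text
t 8.1 tcp [ 0.5733 -0.0289  0.252 ] yaw -65.4 tilt 0.08 F [ 0.4 -0.3 -0.7] w 0.0155 q [-0.65  0.24  0.74  1.59 -0.16  1.38 -1.03]
   [ 0.574 -0.029  0.157] -65.4 -> [ 0.1 -0.   0. ] [-0.0002 -0.0004  0.095 ]
   [ 0.6   -0.017  0.157] -65.4 -> [ 0.1 -0.   0. ] [-0.0001 -0.0295  0.095 ]
```

{"name": "carry_out", "arguments": {
  "increments": "0 0 0 0 0 0.025 0.005; 0 0 0 0 0 0.05 0.005; 0 0 0 0 0 0.075 0.005; 0 0 0 0 0 0.09 0.005; 0 0 0 0 0 0.0945 0.005"
}}

```text
time: 8.72
ee_pos: [0.5727, -0.0291, 0.1566]
eef_rot: [0.842, -0.54, -0.0, 0.001]
ft_force: [0.6, -0.4, -0.5]
width: 0.0161
```

```bash
python3 -c "
from h import *
snap('wrist','5')
inc(([.5990,-.0170,.157],-65.4))"
```

```text
t 8.78 tcp [ 0.5729 -0.0291  0.1568] yaw -65.4 tilt 0.13 F [-0.8 -0.1 -1.2] w 0.0159 q [-0.62  0.31  0.71  1.72 -0.22  1.19 -0.99]
   [ 0.599 -0.017  0.157] -65.4 -> [ 0.1 -0.   0. ] [-0.0001 -0.0287 -0.0003]
```

View pics/wrist5.png

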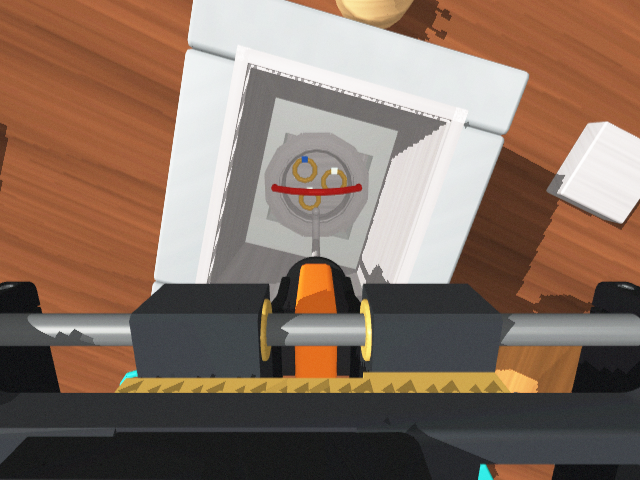

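The toe at (316,210) sits low in front of the handle at (317,190) and is centred. I slide it under the handle.

{"name": "carry_out", "arguments": {
  "increments": "0 0 0 0 -0.006 0 0.005; 0 0 0 0 -0.012 0 0.005; 0 0 0 0 -0.02 0 0.005; 0 0 0 0 -0.0285 0 0.005; 0 0 0 0 -0.0285 0 0.005"
}}

```text
time: 9.4
ee_pos: [0.5994, -0.0167, 0.1566]
eef_rot: [0.842, -0.54, -0.0, 0.001]
ft_force: [-1.3, -0.1, 0.3]
width: 0.016
```

{"name": "carry_out", "arguments": {
  "increments": "0 0 0 0 0 -0.006 0.005; 0 0 0 0 0 -0.012 0.005; 0 0 0 0 0 -0.017 0.005; 0 0 0 0 0 -0.021 0.005; 0 0 0 0 0 -0.024 0.005"
}}

```text
time: 10.02
ee_pos: [0.5992, -0.0167, 0.1807]
eef_rot: [0.842, -0.54, -0.0, 0.001]
ft_force: [0.2, -0.1, -3.0]
width: 0.0156
```

```bash
python3 -c "
from h import *
snap('wrist','6')
inc(([.5990,-.0170,.330],-65.4))"
```

```text
t 10.07 tcp [ 0.5994 -0.0167  0.181 ] yaw -65.3 tilt 0.13 F [ 0.5 -0.1 -2.4] w 0.0157 q [-0.61  0.35  0.71  1.62 -0.24  1.26 -1.  ]
   [ 0.599 -0.017  0.33 ] -65.4 -> [ 0.1 -0.1  0.1] [ 0.0002  0.0008 -0.149 ]
```

View pics/wrist6.png

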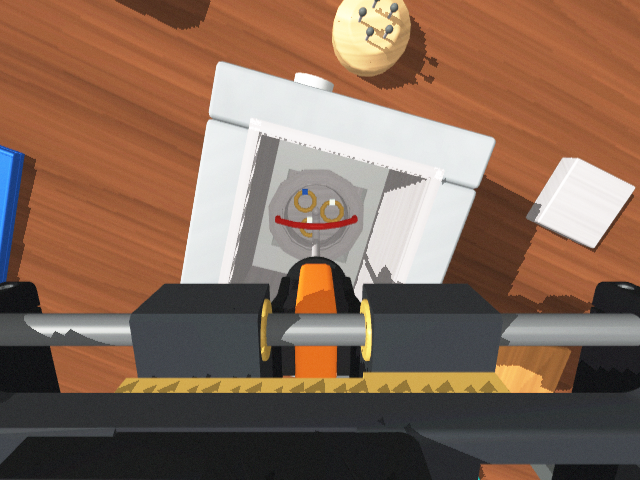

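The toe (316,215) now shows beyond the handle at (316,225), and the pull has grown by about 1.5 N. I lift slowly.

{"name": "carry_out", "arguments": {
  "increments": "0 0 0 0 0 -0.004 0.005; 0 0 0 0 0 -0.01 0.005; 0 0 0 0 0 -0.018 0.005; 0 0 0 0 0 -0.027 0.005; 0 0 0 0 0 -0.036 0.005"
}}

```text
time: 10.7
ee_pos: [0.5996, -0.0167, 0.2178]
eef_rot: [0.842, -0.54, -0.0, 0.001]
ft_force: [-0.0, 0.9, -2.3]
width: 0.0157
```

```bash
python3 -c "
from h import *
snap('wrist','7')
inc(([.5990,-.0170,.340],-65.4))"
```

```text
t 10.75 tcp [ 0.6001 -0.0167  0.2191] yaw -65.3 tilt 0.09 F [ 0.7 -0.1 -1.4] w 0.0153 q [-0.62  0.33  0.72  1.57 -0.22  1.33 -1.02]
   [ 0.599 -0.017  0.34 ] -65.4 -> [ 0.  -0.1  0.1] [-0.      0.0012 -0.1209]
```

View pics/wrist7.png

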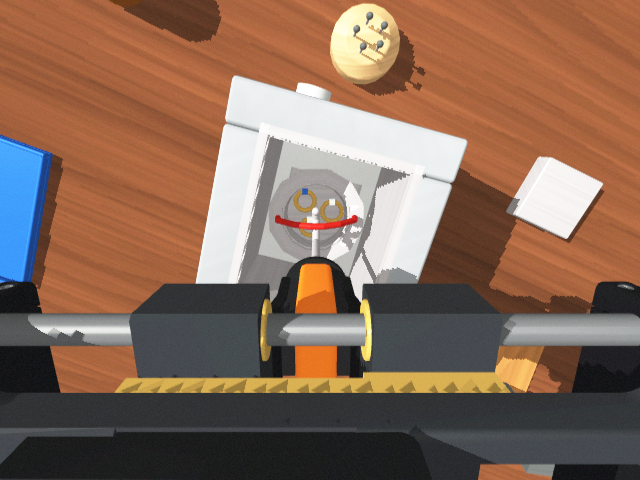

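The basket rises with the hook: the handle holds its size and place in the view while the tank recedes. I continue.

{"name": "carry_out", "arguments": {
  "increments": "0 0 0 0 0 -0.012 0.005; 0 0 0 0 0 -0.026 0.005; 0 0 0 0 0 -0.04 0.005; 0 0 0 0 0 -0.054 0.005; 0 0 0 0 0 -0.066 0.005"
}}

```text
time: 11.38
ee_pos: [0.6002, -0.0166, 0.2861]
eef_rot: [0.842, -0.54, 0.001, 0.0]
ft_force: [-0.0, -0.9, -3.2]
width: 0.0157
```

{"name": "carry_out", "arguments": {
  "increments": "0 0 0 0 0 -0.014 0.005; 0 0 0 0 0 -0.028 0.005; 0 0 0 0 0 -0.042 0.005; 0 0 0 0 0 -0.054 0.005; 0 0 0 0 0 -0.06 0.005"
}}

```text
time: 12.0
ee_pos: [0.6003, -0.0166, 0.3469]
eef_rot: [0.842, -0.54, 0.001, 0.0]
ft_force: [-0.6, -0.2, -3.2]
width: 0.016
```

```bash
python3 -c "
from h import *
snap('scene','8')
inc(([.53,.15,.345],-65.4),([.45,.319,.345],-65.4))
p=load('scene','8')[0];cv2.imwrite('pics/c8.png',cv2.resize(p[80:320,260:500],(600,600)))"
```

```text
t 12.05 tcp [ 0.6004 -0.0166  0.3473] yaw -65.3 tilt 0.13 F [-0.7  0.1 -2.9] w 0.0158 q [-0.62  0.28  0.74  1.35 -0.19  1.58 -1.04]
   [0.53  0.15  0.345] -65.4 -> [-0.1 -0.1  0.1] [-0.1808 -0.0055  0.002 ]
   [0.45  0.319 0.345] -65.4 -> [-0.1 -0.1  0.1] [-0.3678 -0.0033  0.0016]
```

View pics/c8.png

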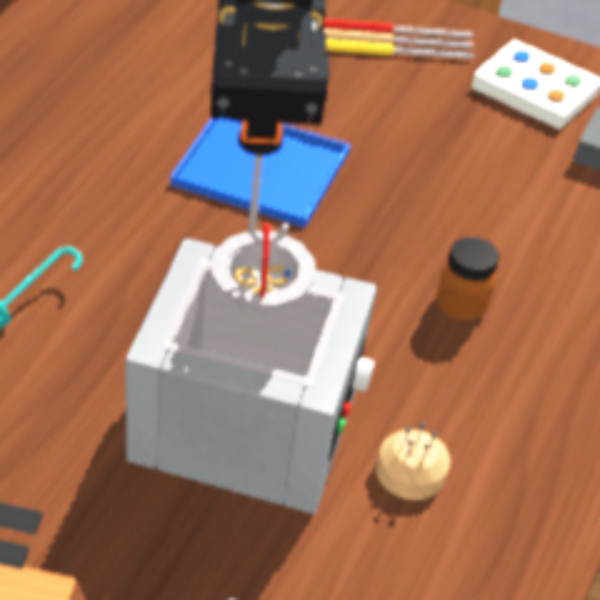

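The scene crop shows the basket hanging level above the tank, rim at crop (262,268). I carry it smoothly toward the tray.

{"name": "carry_out", "arguments": {
  "increments": "0 0 0 -0.003 0 0 0.005; 0 0 0 -0.01 0 0 0.005; 0 0 0 -0.021 0 0 0.005; 0 0 0 -0.035 0 0 0.005; 0 0 0 -0.05 0 0 0.005"
}}

```text
time: 12.68
ee_pos: [0.579, 0.0302, 0.3472]
eef_rot: [0.842, -0.54, 0.001, 0.0]
ft_force: [-0.3, -0.3, -2.6]
width: 0.0159
```

{"name": "carry_out", "arguments": {
  "increments": "0 0 0 -0.018 0 0 0.005; 0 0 0 -0.036 0 0 0.005; 0 0 0 -0.054 0 0 0.005; 0 0 0 -0.072 0 0 0.005; 0 0 0 -0.09 0 0 0.005"
}}

```text
time: 13.3
ee_pos: [0.5406, 0.1132, 0.3471]
eef_rot: [0.842, -0.539, 0.001, -0.0]
ft_force: [-0.2, -0.3, -2.5]
width: 0.0158
```

{"name": "carry_out", "arguments": {
  "increments": "0 0 0 -0.018 0 0 0.005; 0 0 0 -0.036 0 0 0.005; 0 0 0 -0.054 0 0 0.005; 0 0 0 -0.072 0 0 0.005; 0 0 0 -0.09 0 0 0.005"
}}

```text
time: 13.92
ee_pos: [0.5023, 0.1962, 0.347]
eef_rot: [0.842, -0.539, 0.001, -0.0]
ft_force: [0.7, 0.1, -2.6]
width: 0.0158
```

```bash
python3 -c "
from h import *
inc(([.449,.319,.345],-65.4))"
```

```text
t 13.93 tcp [0.5023 0.1962 0.347 ] yaw -65.2 tilt 0.12 F [ 0.7  0.1 -2.6] w 0.0158 q [-0.99  0.1   0.58  1.5  -0.05  1.55 -1.55]
   [0.449 0.319 0.345] -65.4 -> [-0.1 -0.1  0.2] [-0.1339 -0.003   0.0019]
```

{"name": "carry_out", "arguments": {
  "increments": "0 0 0 -0.018 0 0 0.005; 0 0 0 -0.036 -0.001 0 0.005; 0 0 0 -0.054 -0.002 0 0.005; 0 0 0 -0.072 -0.003 0 0.005; 0 0 0 -0.088 -0.003 0 0.005"
}}

```text
time: 14.55
ee_pos: [0.4677, 0.2785, 0.3468]
eef_rot: [0.842, -0.539, 0.001, -0.0]
ft_force: [-0.3, -1.5, -3.1]
width: 0.0161
```

{"name": "carry_out", "arguments": {
  "increments": "0 0 0 -0.014 0 0 0.005; 0 0 0 -0.026 0 0 0.005; 0 0 0 -0.036 0 0 0.005; 0 0 0 -0.043 0 0 0.005; 0 0 0 -0.046 0 0 0.005"
}}

```text
time: 15.18
ee_pos: [0.4483, 0.3205, 0.3467]
eef_rot: [0.842, -0.539, 0.001, -0.0]
ft_force: [0.9, 0.1, -2.1]
width: 0.0159
```

```bash
python3 -c "
from h import *
snap('scene','9');snap('top','9')
inc(([.449,.319,.173],-65.2))
p=load('scene','9')[0];q=load('top','9')[0];cv2.imwrite('pics/c9.png',np.hstack([cv2.resize(p[20:260,240:480],(400,400)),cv2.resize(q[200:360,50:210],(400,400))]))"
```

```text
t 15.28 tcp [0.4484 0.3203 0.3467] yaw -65.2 tilt 0.12 F [-0.6  0.1 -2. ] w 0.0156 q [-1.13  0.13  0.48  1.47 -0.06  1.56 -1.79]
   [0.449 0.319 0.173] -65.2 -> [-0.1 -0.1 -0. ] [0.0011 0.0003 0.1737]
```

View pics/c9.png

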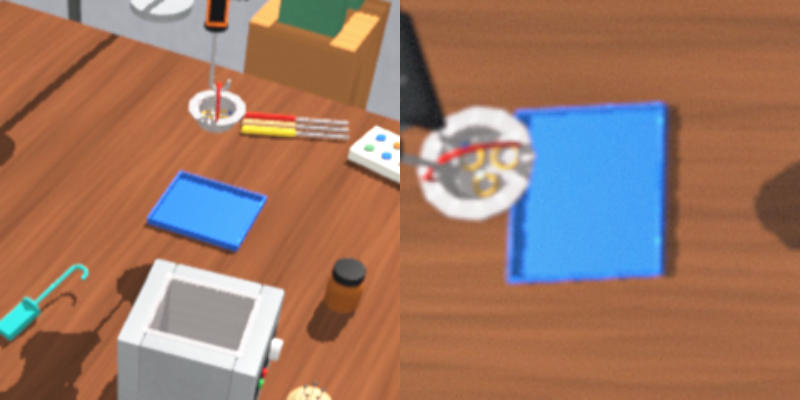

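The basket hangs upright. It appears beside the tray only because it is still high up. I lower it.

{"name": "carry_out", "arguments": {
  "increments": "0 0 0 0 0 0.008 0.005; 0 0 0 0 0 0.022 0.005; 0 0 0 0 0 0.04 0.005; 0 0 0 0 0 0.06 0.005; 0 0 0 0 0 0.08 0.005"
}}

```text
time: 15.9
ee_pos: [0.4482, 0.3199, 0.2648]
eef_rot: [0.842, -0.539, 0.001, 0.0]
ft_force: [-1.1, -0.1, -2.4]
width: 0.0163
```

{"name": "carry_out", "arguments": {
  "increments": "0 0 0 0 0 0.02 0.005; 0 0 0 0 0 0.038 0.005; 0 0 0 0 0 0.053 0.005; 0 0 0 0 0 0.064 0.005; 0 0 0 0 0 0.07 0.005"
}}

```text
time: 16.52
ee_pos: [0.4483, 0.3198, 0.1943]
eef_rot: [0.842, -0.539, 0.001, 0.0]
ft_force: [-0.1, 0.3, -2.8]
width: 0.0158
```

```bash
python3 -c "
from h import *
snap('scene','10');snap('top','10')
inc(([.449,.319,.173],-65.2))
p=load('scene','10')[0];q=load('top','10')[0];cv2.imwrite('pics/c10.png',np.hstack([cv2.resize(p[70:230,280:440],(400,400)),cv2.resize(q[200:360,50:210],(400,400))]))"
```

```text
t 16.62 tcp [0.4482 0.3197 0.1944] yaw -65.2 tilt 0.12 F [-0.5 -0.1 -3.2] w 0.0158 q [-1.11  0.19  0.47  1.72 -0.09  1.25 -1.77]
   [0.449 0.319 0.173] -65.2 -> [ 0.  -0.1 -0. ] [ 0.0009 -0.0004  0.0214]
```

View pics/c10.png

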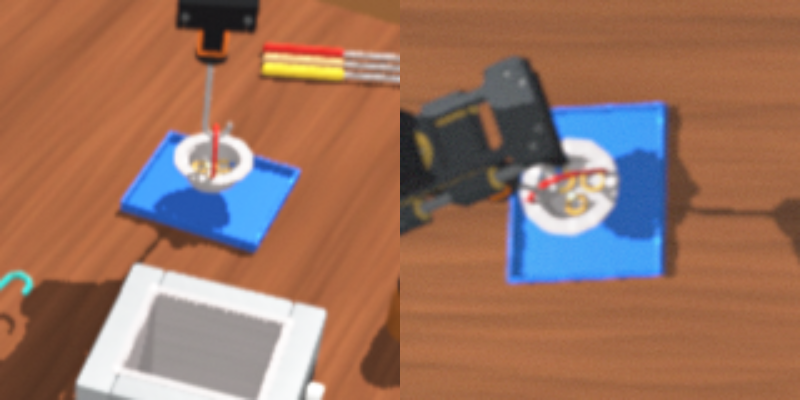

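{"name": "carry_out", "arguments": {
  "increments": "0 0 0 0 0 0.004 0.005; 0 0 0 0 0 0.008 0.005; 0 0 0 0 0 0.012 0.005; 0 0 0 0 0 0.015 0.005; 0 0 0 0 0 0.017 0.005"
}}

```text
time: 17.25
ee_pos: [0.4482, 0.3196, 0.1772]
eef_rot: [0.842, -0.539, 0.001, 0.001]
ft_force: [-0.1, 0.7, -3.0]
width: 0.0158
```

{"name": "carry_out", "arguments": {
  "increments": "0 0 0 0 0 0.0015 0.005; 0 0 0 0 0 0.003 0.005; 0 0 0 0 0 0.0045 0.005; 0 0 0 0 0 0.006 0.005; 0 0 0 0 0 0.0075 0.005"
}}

```text
time: 17.88
ee_pos: [0.4484, 0.3197, 0.1698]
eef_rot: [0.842, -0.539, 0.001, 0.0]
ft_force: [-0.4, -0.6, -1.0]
width: 0.0159
```

{"name": "carry_out", "arguments": {
  "increments": "0 0 0 0 0 0.003 0.005; 0 0 0 0 0 0.006 0.005; 0 0 0 0 0 0.009 0.005; 0 0 0 0 0 0.012 0.005; 0 0 0 0 0 0.0135 0.005"
}}

```text
time: 18.5
ee_pos: [0.4483, 0.3197, 0.1561]
eef_rot: [0.842, -0.539, 0.001, 0.001]
ft_force: [0.5, -1.1, -0.7]
width: 0.0159
```

Run:
```python
from h import *
snap('scene','11');snap('wrist','11')
inc()
p=load('scene','11')[0];q=load('wrist','11')[0];cv2.imwrite('pics/c11.png',np.hstack([cv2.resize(p[90:190,310:410],(400,400)),cv2.resize(q[100:340,200:440],(400,400))]))
p,d,K,E=load("wrist","11");W=cloud(d,K,E);H=hsv(p).astype(int);h,s,v=H[...,0],H[...,1],H[...,2]
red=((h<6)|(h>172))&(s>130)&(v>90)&(np.hypot(W[...,0]-.459,W[...,1]-.324)<.05)&(W[...,2]<.1)&(W[...,2]>.03)
q=W[red];c=q.mean(0);u=np.linalg.svd(q[:,:2]-c[:2])[2][0];u*=np.sign(u[1]);print(len(q),"yaw",np.degrees(np.arctan2(-u[0],u[1])),c.round(4),np.sort(q[:,2])[-4:])
```

```text
t 18.6 tcp [0.4483 0.3197 0.1562] yaw -65.2 tilt 0.12 F [-0.7 -0.4 -1.1] w 0.0161 q [-1.11  0.22  0.46  1.77 -0.11  1.17 -1.75]
546 yaw 24.977052917773673 [0.4594 0.3255 0.0576] [0.06808822 0.06819779 0.06843485 0.0691552 ]
```

View pics/c11.png

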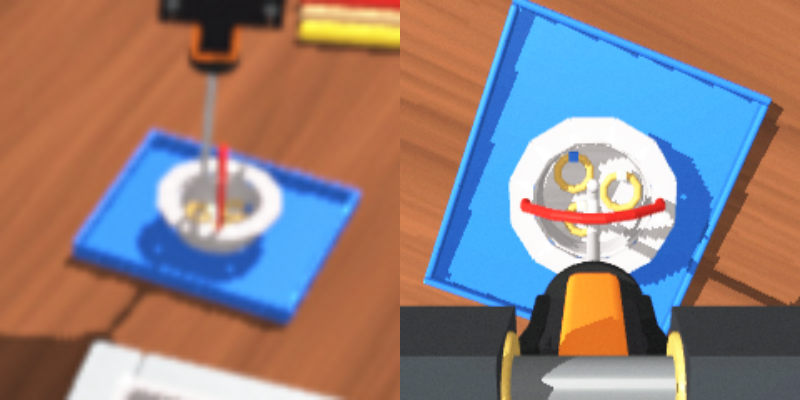

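The basket stands in the tray: handle at (0.459, 0.3255), apex z 0.068, upright. The weight has come off the hook. I lower 4 mm more, so the toe clears the wire, and back the hook out.

{"name": "carry_out", "arguments": {
  "increments": "0 0 0 0 0 0.002 0.005; 0 0 0 0 0 0.004 0.005; 0 0 0 0 0 0.004 0.005; 0 0 0 0 0.006 0.004 0.005; 0 0 0 0 0.012 0.004 0.005"
}}

```text
time: 19.23
ee_pos: [0.437, 0.3144, 0.1522]
eef_rot: [0.842, -0.539, 0.001, 0.001]
ft_force: [-0.3, 0.1, -1.8]
width: 0.0156
```

{"name": "carry_out", "arguments": {
  "increments": "0 0 0 0 0.008 0 0.005; 0 0 0 0 0.016 0 0.005; 0 0 0 0 0.024 0 0.005; 0 0 0 0 0.03 0 0.005; 0 0 0 0 0.032 0 0.005"
}}

```text
time: 19.85
ee_pos: [0.4076, 0.3009, 0.1523]
eef_rot: [0.842, -0.539, 0.001, 0.001]
ft_force: [-0.1, -0.5, -1.8]
width: 0.0158
```

Run:
```python
from h import *
snap('wrist','12')
inc()
```

```text
t 19.9 tcp [0.4077 0.3009 0.1523] yaw -65.2 tilt 0.11 F [-0.2  0.4 -0.7] w 0.0155 q [-1.14  0.12  0.45  1.88 -0.06  1.15 -1.81]
```

View pics/wrist12.png

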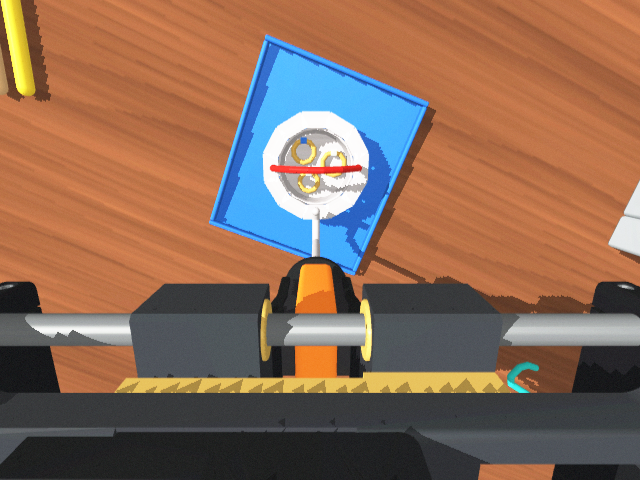

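The hook is clear, toe at (316,213) and handle at y=168. I lift and head back to the stand.

{"name": "carry_out", "arguments": {
  "increments": "0 0 0 0 0.005 -0.02 0.005; 0 0 0 0 0.005 -0.06 0.005; 0 0 0 0 0.005 -0.11 0.005; 0 0 0 0 0.005 -0.15 0.005; 0 0 0 0 0.005 -0.16 0.005"
}}

```text
time: 20.52
ee_pos: [0.4039, 0.2997, 0.3148]
eef_rot: [0.842, -0.539, 0.001, -0.001]
ft_force: [0.7, 0.3, -1.7]
width: 0.0157
```

Run:
```python
from h import *
inc(([.48,.1,.315],-68),([.55,-.1,.315],-72),([.6,-.279,.302],-75.3))
```

```text
t 20.52 tcp [0.4039 0.2997 0.3148] yaw -65.2 tilt 0.21 F [ 0.7  0.3 -1.7] w 0.0157 q [-1.17  0.01  0.45  1.65 -0.    1.49 -1.86]
   [0.48  0.1   0.315] -68 -> [-0.2 -0.   2.8] [ 2.132e-01  1.450e-02 -2.000e-04]
   [ 0.55  -0.1    0.315] -72 -> [-0.2 -0.   6.8] [ 4.242e-01  3.470e-02 -2.000e-04]
   [ 0.6   -0.279  0.302] -75.3 -> [-0.2  0.  10.1] [0.6076 0.0643 0.0127]
```

{"name": "carry_out", "arguments": {
  "increments": "0 0 0.5 0.03 0.002 0 0.005; 0 0 1 0.075 0.005 0 0.005; 0 0 1.6 0.12 0.008 0 0.005; 0 0 2.2 0.165 0.011 0 0.005; 0 0 2.8 0.213 0.0145 0 0.005"
}}

```text
time: 21.15
ee_pos: [0.48, 0.0988, 0.3139]
eef_rot: [0.829, -0.559, 0.001, -0.001]
ft_force: [0.4, 0.7, -1.3]
width: 0.0161
```

Run:
```python
from h import *
inc(([.55,-.1,.315],-72),([.61,-.277,.302],-75.3))
```

```text
t 21.15 tcp [0.48   0.0988 0.3139] yaw -68.0 tilt 0.15 F [ 0.4  0.7 -1.3] w 0.0161 q [-0.97 -0.04  0.66  1.69  0.03  1.49 -1.5 ]
   [ 0.55  -0.1    0.315] -72 -> [-0.2 -0.   4. ] [ 0.2106  0.0095 -0.0011]
   [ 0.61  -0.277  0.302] -75.3 -> [-0.2 -0.   7.3] [0.3972 0.02   0.0119]
```

{"name": "carry_out", "arguments": {
  "increments": "0 0 1 0.045 0.002 0 0.005; 0 0 2 0.09 0.004 0 0.005; 0 0 3 0.135 0.006 0 0.005; 0 0 4 0.18 0.008 0 0.005; 0 0 5 0.225 0.01 0 0.005"
}}

```text
time: 21.78
ee_pos: [0.5551, -0.1148, 0.3131]
eef_rot: [0.804, -0.595, 0.0, -0.001]
ft_force: [0.6, 0.4, -1.6]
width: 0.0158
```

{"name": "carry_out", "arguments": {
  "increments": "-0.2 0 0.6 0.045 0.002 0.003 0.005; -0.2 0 1.2 0.09 0.004 0.006 0.005; -0.2 0 1.7 0.13 0.006 0.009 0.005; -0.2 0 2.1 0.155 0.006 0.011 0.005; -0.2 0 2.3 0.168 0.006 0.012 0.005"
}}

```text
time: 22.4
ee_pos: [0.598, -0.2786, 0.2996]
eef_rot: [0.791, -0.612, -0.001, 0.001]
ft_force: [-0.5, 0.3, -0.5]
width: 0.0158
```

Run:
```python
from h import *
inc(([.6,-.279,.302],-75.3),([.6,-.279,.152],-75.3))
```

```text
t 22.4 tcp [ 0.598  -0.2786  0.2996] yaw -75.5 tilt 0.22 F [-0.5  0.3 -0.5] w 0.0158 q [-0.23  0.51  0.92  1.27 -0.4   1.56 -0.68]
   [ 0.6   -0.279  0.302] -75.3 -> [ 0.2  0.  -0.2] [ 0.0009 -0.0018 -0.0024]
   [ 0.6   -0.279  0.152] -75.3 -> [ 0.2  0.  -0.2] [ 0.0009 -0.0024  0.1476]
```

Run:
```python
from h import *
snap('wrist','13')
p,d,K,E=load("wrist","13");W=cloud(d,K,E);tcp=np.array([.598,-.2786,.2996]);a=np.radians(14.5)
xr=np.array([np.cos(a),np.sin(a),0]);yr=np.array([-np.sin(a),np.cos(a),0])
L=(W-tcp)@np.c_[xr,yr,[0,0,1]]
m=(abs(L[...,0]-.02)<.03)&(abs(L[...,1])<.03)&(L[...,2]<-.04)&(L[...,2]>-.13)
l=L[big(m)[0]];i=np.argsort(-l[:,0])[:12];print(l[i].mean(0).round(4))
H=hsv(p)
g=(H[...,1]<110)&(abs(W[...,2]-.1255)<.005)&(np.hypot(W[...,0]-.53,W[...,1]+.3)<.08)
q=W[g];print(len(q))
if len(q)>50:
    Q=(q-[.5392,-.295,.125])@np.c_[xr,yr,[0,0,1]];print(Q.min(0),Q.max(0))
```

```text
[ 0.0273  0.0002 -0.0978]
41
```

View pics/wrist13.png

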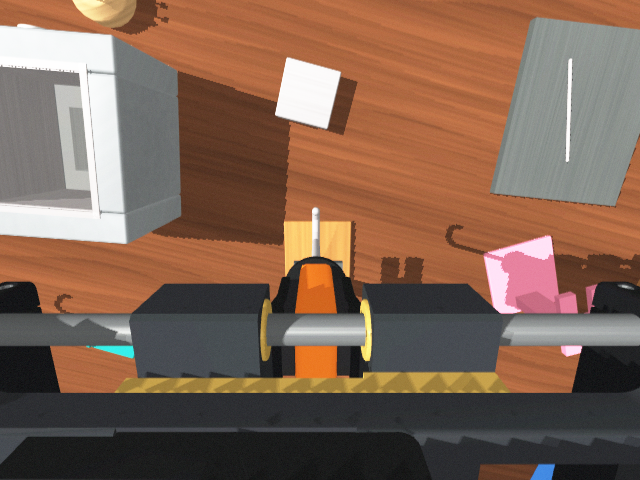

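The rod is still straight in the grip, toe 27 mm ahead and 0 mm sideways. I descend in front of the fork.

{"name": "carry_out", "arguments": {
  "increments": "0.2 0 -0.2 0.001 -0.002 0.04 0.005; 0.2 0 -0.2 0.001 -0.002 0.08 0.005; 0.2 0 -0.2 0.001 -0.002 0.12 0.005; 0.2 0 -0.2 0.001 -0.0024 0.14 0.005; 0.2 0 -0.2 0.001 -0.0024 0.147 0.005"
}}

```text
time: 23.08
ee_pos: [0.6001, -0.279, 0.1521]
eef_rot: [0.792, -0.61, -0.0, 0.0]
ft_force: [1.0, -0.2, -0.4]
width: 0.0159
```

Run:
```python
from h import *
inc(([.5388,-.2952,.1525],-75.4),([.5388,-.2952,.140],-75.4))
```

```text
t 23.07 tcp [ 0.6001 -0.279   0.1521] yaw -75.2 tilt 0.06 F [ 1.  -0.2 -0.4] w 0.0159 q [-0.23  0.59  0.87  1.48 -0.46  1.29 -0.63]
   [ 0.539 -0.295  0.152] -75.4 -> [0.  0.  0.2] [ 0.      0.0634 -0.0004]
   [ 0.539 -0.295  0.14 ] -75.4 -> [0.  0.  0.2] [0.     0.0634 0.0121]
```

{"name": "carry_out", "arguments": {
  "increments": "0 0 0.2 0 0.015 0 0.005; 0 0 0.2 0 0.03 0 0.005; 0 0 0.2 0 0.045 0 0.005; 0 0 0.2 0 0.058 0 0.005; 0 0 0.2 0 0.063 0 0.005"
}}

```text
time: 23.7
ee_pos: [0.5383, -0.2955, 0.1525]
eef_rot: [0.791, -0.612, -0.0, -0.0]
ft_force: [-0.6, 0.3, -0.6]
width: 0.0159
```

{"name": "carry_out", "arguments": {
  "increments": "0 0 0 0 0 0.003 0.005; 0 0 0 0 0 0.006 0.005; 0 0 0 0 0 0.009 0.005; 0 0 0 0 0 0.0115 0.005; 0 0 0 0 0 0.012 0.005"
}}

```text
time: 24.32
ee_pos: [0.5382, -0.2954, 0.1402]
eef_rot: [0.791, -0.612, -0.001, -0.0]
ft_force: [-0.3, -1.0, -0.7]
width: 0.016
```

Run:
```python
from h import *
snap('scene','14');snap('wrist','14')
inc()
p=load('scene','14')[0];q=load('wrist','14')[0];cv2.imwrite('pics/c14.png',np.hstack([cv2.resize(p[240:360,200:320],(400,400)),cv2.resize(q[150:310,240:400],(400,400))]))
```

```text
t 24.43 tcp [ 0.5383 -0.2955  0.1404] yaw -75.5 tilt 0.04 F [ 0.1 -0.1 -1.3] w 0.0159 q [-0.25  0.49  0.91  1.63 -0.41  1.22 -0.58]
```

View pics/c14.png

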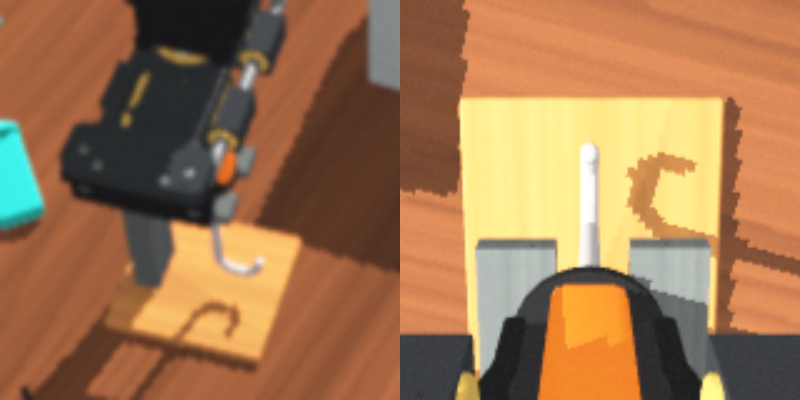

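The shaft lies between the prongs, in the middle of the notch. I lower the last 1 mm and open.

{"name": "carry_out", "arguments": {
  "increments": "0 0 0 0 0 0.0005 0.005; 0 0 0 0 0 0.0008 0.005; 0 0 0 0 0 0.0008 0.005; 0 0 0 0 0 0.0008 0.02; 0 0 0 0 0 0.0008 0.03"
}}

```text
time: 25.05
ee_pos: [0.5384, -0.2956, 0.1398]
eef_rot: [0.791, -0.612, -0.0, -0.0]
ft_force: [0.7, 0.4, 0.2]
width: 0.0237
```

{"name": "carry_out", "arguments": {
  "increments": "0 0 0 0 0 0 0.07; 0 0 0 0 0 0 0.07; 0 0 0 0 0 0 0.07; 0 0 0 0 0 0 0.07; 0 0 0 0 0 0 0.07"
}}

```text
time: 25.68
ee_pos: [0.5384, -0.2956, 0.1398]
eef_rot: [0.791, -0.612, -0.0, -0.0]
ft_force: [0.1, -0.0, -0.7]
width: 0.0678
```

Run:
```python
from h import *
snap('wrist','15')
inc()
```

```text
t 25.73 tcp [ 0.5384 -0.2956  0.1398] yaw -75.5 tilt 0.03 F [-0.2  0.1  0.9] w 0.0685 q [-0.25  0.49  0.91  1.63 -0.41  1.22 -0.58]
```

View pics/wrist15.png

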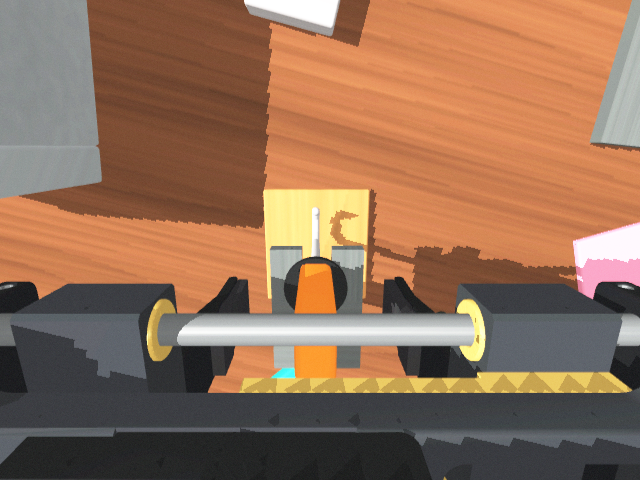

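The rod hangs free between the open fingers. I lift straight up.

{"name": "carry_out", "arguments": {
  "increments": "0 0 0 0 0 -0.02 0.07; 0 0 0 0 0 -0.05 0.07; 0 0 0 0 0 -0.09 0.07; 0 0 0 0 0 -0.13 0.07; 0 0 0 0 0 -0.16 0.07"
}}

```text
time: 26.35
ee_pos: [0.5384, -0.2962, 0.3032]
eef_rot: [0.791, -0.612, 0.001, -0.0]
ft_force: [0.1, -0.5, -0.2]
width: 0.0701
```

{"name": "carry_out", "arguments": {
  "increments": "0 0 0 0 0 0 0.07; 0 0 0 0 0 0 0.07; 0 0 0 0 0 0 0.07; 0 0 0 0 0 0 0.07; 0 0 0 0 0 0 0.07"
}}

```text
time: 26.98
ee_pos: [0.5383, -0.2961, 0.3028]
eef_rot: [0.791, -0.612, 0.001, -0.0]
ft_force: [0.1, -0.2, 0.0]
width: 0.0699
```

Run:
```python
from h import *
for n in("wrist","top","scene"):snap(n,'16')
inc()
p,d,K,E=load("wrist","16");W=cloud(d,K,E);H=hsv(p).astype(int);h,s,v=H[...,0],H[...,1],H[...,2]
near=(np.hypot(W[...,0]-.538,W[...,1]+.297)<.08)
o=big((h>=5)&(h<25)&(s>170)&(v>150)&near&(W[...,2]>.12))[0];q=W[o];t=q[q[:,2]>.184]
print("grip top",t.mean(0).round(4),[np.round(x,1) for x in cv2.minAreaRect((t[:,:2]*1000).astype(np.float32))])
g=(s<110)&near&(W[...,2]>.115)&(W[...,2]<.128)
q=W[big(g)[0]];print("plate",[np.round(x,1) for x in cv2.minAreaRect((q[:,:2]*1000).astype(np.float32))])
for n in("top","scene"):
    p,d,K,E=load(n,"16");W=cloud(d,K,E);H=hsv(p).astype(int);h,s,v=H[...,0],H[...,1],H[...,2]
    nr=np.hypot(W[...,0]-.459,W[...,1]-.324)<.07
    m=nr&(W[...,2]>.02)&(W[...,2]<.04)&(s<80);q=W[m];print(n,"rim",len(q),q.mean(0).round(4),[np.round(x,4) for x in cv2.minEnclosingCircle((q[:,:2]*1000).astype(np.float32))])
    A=np.c_[q[:,:2],np.ones(len(q))];c=np.linalg.lstsq(A,q[:,2],rcond=None)[0];print("  rim tilt",c[:2].round(3))
a=load('scene','16')[0];b=load('top','16')[0]
cv2.imwrite('pics/c16.png',np.hstack([cv2.resize(a,(400,300)),cv2.resize(b,(400,300))]))
```

```text
t 27.12 tcp [ 0.5383 -0.2961  0.3031] yaw -75.5 tilt 0.11 F [ 1.1 -0.7  0.5] w 0.0699 q [-0.29  0.39  0.98  1.4  -0.32  1.52 -0.65]
grip top [ 0.5392 -0.2959  0.1892] [array([ 538.2, -295.2]), array([29.4, 15.7]), np.float64(14.8)]
plate [array([ 523. , -299.9]), array([72., 50.]), np.float64(14.6)]
top rim 604 [0.459  0.3235 0.0277] [array([458.818 , 323.1073]), np.float64(43.1717)]
  rim tilt [-0.004 -0.01 ]
scene rim 296 [0.4597 0.3234 0.0271] [array([460.2262, 322.2679]), np.float64(44.706)]
  rim tilt [ 0.009 -0.02 ]
```

View pics/c16.png

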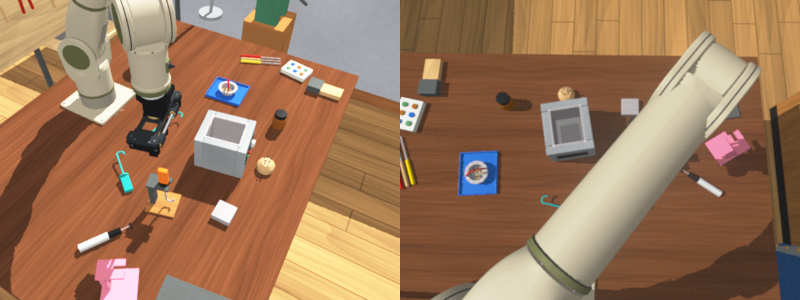

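View pics/wrist16.png

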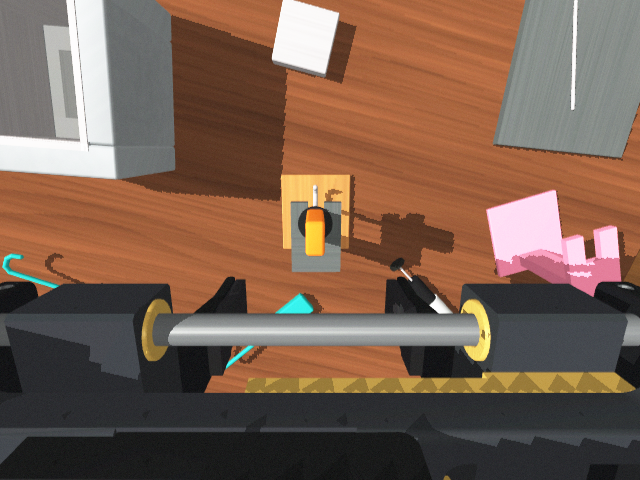

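The last pictures show the rod hanging at the same place and height as at the start, the basket level in the tray centre, and the bystanders in their places. I hand the job in.

```bash
python3 -c "
from bench import r
print(r.close_job())"
```

```text
the job is handed in; nothing more can be done
None
```

The basket of ring castings is standing in the blue drip tray, the hook rod is back in its fork stand, and I handed the job in at about 27 s of the 72 s. I lifted the basket by its red handle with the hook rod, raised it clear of the tank (underside about 0.178 m, worked out from the tool height), carried it over and set it down slowly. I then backed the hook out, hung the rod up and withdrew the arm.

**Last checks:**
- **Basket:** its centre is at (0.459, 0.323), within about 3 mm of the tray's centre. Its rim is at the right height and tilted by 0.02 rad or less.
- **Rod:** the grip top is at z 0.189, its height at the start, and about 2 mm from my estimate of the hanging place. Its yaw is unchanged and it hangs upright.
- **Arm and bystanders:** the gripper is 0.16 m above its release position and touches nothing. The jar, steel block and burr stand look unmoved in the pictures, but I did not measure them again.

None of these checks failed. Two small disagreements are within calibration: the rod sits 2–3 mm ahead of the hanging place worked out from the fork plate, both before and after the job. The top and scene cameras differ by up to about 3 mm on the tray's position.

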